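# Put the measured samples and the hardness reference disc back where they belong

### The job

Clear up after the hardness check: stand both stray stepped pins in free cells of the three-cell tray (one is on the desk, the other was put by mistake into the ring tray), lay the loose ring flat in the two-cell ring tray, in the cell which that pin was blocking, and lay the steel reference disc flat in the wooden case, then shut its lid fully. Leave the pin and the ring that are already in the right trays in their cells, and end with every pin upright and every ring flat on the floor of a cell of its own.

Things in the scene. Friction and masses are not known exactly. Their poses are not given: they have to be found in the camera images.
- disc_case: wooden felt-lined case, open, at the robot's right, fixed; 104 (x) x 150 (y) mm, 38 mm high when shut. Origin: centre of its underside; x points from its front to its hinge side, y along its length. Hollow from x -46 to +46 and y -69 to +69 mm, floor 6 mm above the desk, walls up to 30 mm. Hinge line along y at x +52, z 30 mm. Empty; the disc may lie anywhere flat on its floor.
- disc_case_lid (a joint): the case's lid: 0 rad shut, 1.83 wide open, leaning back beyond upright (starts at 1.6 to 1.78). A board 8 mm thick, 150 mm long, reaching 104 mm from the hinge line to its front edge; its outer face is on top when shut (38 mm up) and looks away from the robot when open. Stiff hinge, 0.07 N m: it stays where let go, so push it over from behind and right down (a few N).
- pin_tray: the pins' tray: shallow grey plastic, three square cells in a row, fixed; 54 (x) x 154 (y) x 10 mm, end tabs stand out 11 mm more. Origin: centre of its underside, y along the row. Cell centres at y -50, 0, +50 mm, x 0; each 46 x 46 mm, floor 4 mm above the desk, walls 4 mm thick up to 10 mm. The end cell at y -50 holds pin_home, the other two are free.
- ring_tray: the rings' tray: shallow grey plastic, two larger square cells, fixed; 72 (x) x 136 (y) x 10 mm, end tabs stand out 11 mm more. Origin: centre of its underside, y along the row. Cell centres at y -34, +34 mm, x 0; each 64 x 64 mm, floor 4 mm above the desk, walls 4 mm thick up to 10 mm. One cell (either) holds ring_home, the other pin_astray.
- pin_home: plain grey steel stepped pin standing on its thick end: 53 mm tall, 26 mm in diameter up to 30 mm high, a thinner stub above; grip it low on the thick part. Origin at the centre of its underside, z up; round, yaw means nothing. About 0.13 kg. It already stands in the pin tray and stays in its cell.
- ring_home: plain grey steel ring lying flat, outside diameter 44 mm, 10 mm thick, with a hole in the middle. Origin at the centre of its underside, z up. About 0.1 kg. It already lies in the ring tray and stays in its cell.
- pin_astray: plain grey steel stepped pin standing on its thick end: 53 mm tall, 26 mm in diameter up to 30 mm high, a thinner stub above; grip it low on the thick part. Origin at the centre of its underside, z up; round, yaw means nothing. About 0.13 kg. It stands in the ring tray, where it does not belong; it goes to the pin tray.
- pin_loose: plain grey steel stepped pin standing on its thick end: 53 mm tall, 26 mm in diameter up to 30 mm high, a thinner stub above; grip it low on the thick part. Origin at the centre of its underside, z up; round, yaw means nothing. About 0.13 kg. It stands on the desk; it goes to the pin tray.
- ring_loose: plain grey steel ring lying flat, outside diameter 44 mm, 10 mm thick, with a hole in the middle. Origin at the centre of its underside, z up. About 0.1 kg. It lies on the desk; it goes to the ring tray.
- ref_disc: solid plain steel hardness reference disc lying flat on the desk, 60 mm in diameter, 11 mm thick, a few tiny dents on top, no hole. Origin at the centre of its underside, z up. About 0.24 kg. It goes into the wooden case. Mind the tall monitor behind the work: its near corner is at about x 0.58, y 0.04 m, 50 to 390 mm up, and it runs back to the left; carry things across at x below 0.47 m.

How it is judged:
At the end, for the whole second after the job is handed in: All three pins stand upright (within 0.12 rad) on cell floors of the pin tray and both rings lie flat on cell floors of the ring tray (undersides below 7.5 mm), the disc lies flat on the floor of the wooden case, its lid is shut (below 0.06 rad), and all is at rest (x of pin_home in the frame of pin_tray between -0.025 and 0.025 m and y of pin_home in the frame of pin_tray between -0.077 and 0.077 m and z of pin_home in the frame of pin_tray between 0.001 and 0.0075 m and angle between each of pin_home, pin_astray, pin_loose, ring_home, ring_loose, ref_disc's own z axis and vertical below 0.12 rad and linear speed of each of pin_home, pin_astray, pin_loose, ring_home, ring_loose, ref_disc below 0.02 m/s and x of pin_astray in the frame of pin_tray between -0.025 and 0.025 m and y of pin_astray in the frame of pin_tray between -0.077 and 0.077 m and z of pin_astray in the frame of pin_tray between 0.001 and 0.0075 m and x of pin_loose in the frame of pin_tray between -0.025 and 0.025 m and y of pin_loose in the frame of pin_tray between -0.077 and 0.077 m and z of pin_loose in the frame of pin_tray between 0.001 and 0.0075 m and x of ring_home in the frame of ring_tray between -0.034 and 0.034 m and y of ring_home in the frame of ring_tray between -0.068 and 0.068 m and z of ring_home in the frame of ring_tray between 0.001 and 0.0075 m and x of ring_loose in the frame of ring_tray between -0.034 and 0.034 m and y of ring_loose in the frame of ring_tray between -0.068 and 0.068 m and z of ring_loose in the frame of ring_tray between 0.001 and 0.0075 m and x of ref_disc in the frame of disc_case between -0.048 and 0.048 m and y of ref_disc in the frame of disc_case between -0.071 and 0.071 m and z of ref_disc in the frame of disc_case between 0.003 and 0.0095 m and value of joint disc_case_lid below 0.06 rad); the robot touches nothing.
It fails at once if the pin already in its tray is knocked over or taken out of its cell (angle between pin_home's own z axis and vertical above 0.5 rad or distance of pin_home from where it was at the start of the episode above 0.03 m).
It fails at once if the ring already in its tray is taken out of its cell (angle between ring_home's own z axis and vertical above 0.5 rad or distance of ring_home from where it was at the start of the episode above 0.03 m).
It also fails if it takes over 128 s, if anything falls off the work surface, if the arm or the gripper's body presses on something with over 40 N, if the wrist force passes 120 N, or if a joint passes its speed limit or range.

### The arm

A 6-joint arm with a two-finger parallel gripper is mounted at the origin on a cart in front of the work surface, level with it; the furniture and walls round the work are solid. World frame = base frame: x ahead of the robot, y to its left, z up, the work surface at z = 0. Lengths are in m, angles in rad, forces in N, time in s.
With the tool pointing down it reaches from about 0.375 to 0.9 m from the base axis. Payload 3.1 kg.
Tool frame: the origin (TCP) lies between the finger pads; the fingertips stand manip.finger_overhang ahead of it and the grasp point (between the pads) lies 5 mm behind it (manip.finger_overhang is the distance from the TCP to the fingertips, in m); z points along the fingers, y is the line along which they close (so a half turn about z gives the same grasp; the last joint's range is limited). The gripper opens to 85 mm and grips with 20 to 120 N. Pads are 22 mm wide; open, the fingers measure 114 mm over their backs; the gripper's body (76 mm by 85 mm) begins 54 mm behind the grasp point. The pads swing forward as they close: fully open they stand 13 mm farther back than shut.
Start: joints at [-1.5, 0.527, 1.433, -0, 1.181, -0.178], TCP at [0.154, -0.606, 0.245] pointing down, gripper open.
Joint ranges: [-3.08, 3.08], [-0.75, 2.2], [0.22, 2.44], [-1.43, 4.57], [0, 2.65], [-2.85, 2.85]. Speed limits (rad/s): [2.79, 2.79, 3.14, 3.14, 3.14, 3.14].

### API

Orientations are given as a unit quaternion [x, y, z, w].
In Python, from station import manip gives the robot as it stands.
- The arm moves only by the tool drive_tool, never from a script. Its argument "plan" is a list of rows, each a list of 7 numbers: the shift along the tool's x, y, z in m, then the turn, a rotation vector about the tool's x, y, z in degrees, then the opening, from -1 (shut) to 1 (fully open). In form: [[x, y, z, wx, wy, wz, gripper], ...]. A call has 1 to 10 rows; each row shifts and turns the commanded pose from where the row before left it, along the tool's axes as they then stand; what a row does not reach is not made up. A row lasts 1/10 s, in which the tool goes at most 50 mm and 8.59 degrees, less where a joint would pass 70% of its speed; a pose out of reach is approached as far as the arm can. A call is refused whole if a number of a shift passes 0.05 or a number of a turn 8.59, either way. A call with a gripper value outside its range is refused whole. The fingers move at their own pace and stop on an object; "newtons" is the grip in N (left out, the last holds). Time passes only in rows, so rows that do not move let the fingers close. It gives the time, the measured TCP pose, the force, the opening and the grip force at its end, in the units of the state.
- manip.sense(): the state, without advancing time (a new reading comes with each control period).
- manip.snapshot(name): name is "scene" or "top"; returns a dict with "image" (384x512x3 uint8, red, green, blue), "z_map" (384x512 float32, m along the optical axis (not along the pixel's ray), 0 where there is no reading), "fov_y" (degrees; the focal length in pixels is half the picture's height over the tangent of half this angle, whatever the lens; pixels are square), "cx", "cy" (the principal point, pixels), "extrinsics" (4x4, takes a point from camera to world coordinates). Camera axes: x right, y up, looking along -z (the intrinsics and any distortion apply to the point x, -y, -z); pixel columns grow to the right and rows downward; lengths in m; the calibration is good to about 2 mm. A picture is of the moment at which its call begins.
- manip.sign_off(): hands the job in; it is judged then, once.
The state is a dict: "t": time; "q": joint angles; "qd": joint speeds; "tau": joint torques, N m; "tcp_pos": TCP position; "tool_rot": TCP orientation; "force": force on the tool from outside, world axes, zero at the start; "ft_torque": the same for the moment, N m; "finger_gap": opening from 0.0 (shut) to 1.0 (fully open); "gripper_force": force on a finger pad.
Only numpy, scipy, OpenCV 4.12 (cv2) and the standard library are available. Lean on these libraries where they do the work, as an engineer would, in place of code of your own. Each camera call takes 0.05 s, during which the arm holds its last target. There are 200 camera calls.

## Working session

There is one attempt and no reset: what is moved stays moved. The work goes in short steps, Python scripts to look and compute and a tool call to move; the robot and the scene stay as the last step left them, time stands still between calls to the robot, and variables do not carry over. Pictures are saved under pics/ and viewed, at most 14 in all, crops included, and the job is handed in when it is done.

Besides the shell and the picture viewer there is one more tool, called after "Call:" in YAML: its name, and indented under it one key for each argument. drive_tool: Moves the arm, as the interface text tells. Its arguments: {"type":"object","properties":{"plan":{"type":"array"},"newtons":{"type":"number"}},"required":["plan"]}

```bash
ls; mkdir -p pics; python3 - <<'E'
from station import manip
import cv2,numpy as np
print(manip.finger_overhang, manip.sense())
for n in("scene","top"):
    s=manip.snapshot(n); cv2.imwrite(f"pics/{n}0.png",s["image"][:,:,::-1]); np.savez(f"{n}0.npz",**s)
    print(n,s["fov_y"],s["cx"],s["cy"],s["extrinsics"],[k for k in s])
E
```

```text
pics
0.014 {'t': 0.0, 'q': array([-1.50049205e+00,  5.28479287e-01,  1.43394236e+00, -1.50882023e-05,
        1.18137024e+00, -1.78500800e-01]), 'qd': array([-3.75014988e-04,  8.14125238e-04,  1.53786935e-03,  7.55943060e-05,
        5.13315702e-04,  3.56533837e-04]), 'tau': array([ 1.17452772e-03, -4.42354202e+01, -1.78025597e+01,  4.41954262e-05,
        8.60494998e-03,  4.08992392e-06]), 'tcp_pos': array([ 0.15387796, -0.60503871,  0.24431278]), 'tool_rot': array([ 9.92271022e-01,  1.24084687e-01,  5.24922086e-05, -1.09838085e-03]), 'force': array([-0.35133826,  0.68360209,  0.14427467]), 'ft_torque': array([0.02215588, 0.0131062 , 0.04374757]), 'gripper_force': 0.0, 'finger_gap': 0.9993468981066571}
scene 54.02875265215639 255.31945856668102 187.50788056849498 [[-0.85722796  0.28113402 -0.43142079 -0.02743416]
 [-0.51487859 -0.4805881   0.70988387  0.78404722]
 [-0.00776319  0.83066163  0.55672344  0.66289578]
 [ 0.          0.          0.          1.        ]] ['image', 'z_map', 'fov_y', 'cx', 'cy', 'extrinsics']
top 54.507457132039505 254.65741935368268 187.94810130522737 [[-0.02535832  0.99733973 -0.06834047  0.38937356]
 [-0.99909002 -0.02762929 -0.03249239 -0.0031365 ]
 [-0.03429415  0.06745432  0.9971328   1.15630872]
 [ 0.          0.          0.          1.        ]] ['image', 'z_map', 'fov_y', 'cx', 'cy', 'extrinsics']
```

View pics/top0.png

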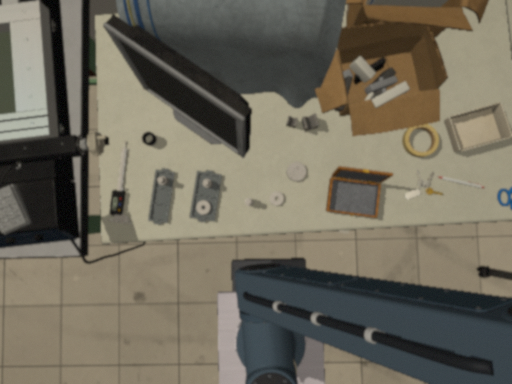

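View pics/scene0.png

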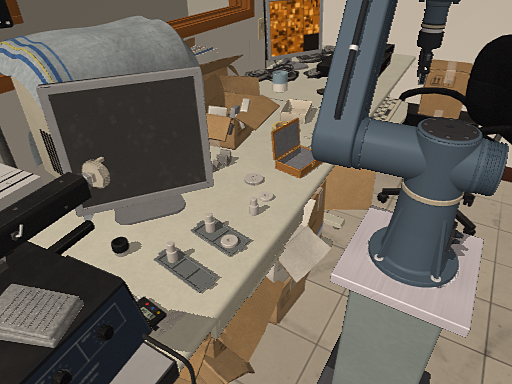

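```bash
cat >u.py <<'E'
import numpy as np,cv2
def load(f): return dict(np.load(f))
def f_of(s): return 192/np.tan(np.radians(float(s["fov_y"]))/2)
def cloud(s):
    z=s["z_map"]; v,u=np.mgrid[:384,:512]; f=f_of(s)
    p=np.stack([(u-s["cx"])/f*z,-(v-s["cy"])/f*z,-z],-1)
    E=s["extrinsics"]; w=p@E[:3,:3].T+E[:3,3]; w[z==0]=np.nan; return w
def proj(s,P):
    E=s["extrinsics"]; c=(np.asarray(P,float)-E[:3,3])@E[:3,:3]; f=f_of(s)
    return np.stack([s["cx"]+f*c[...,0]/-c[...,2], s["cy"]-f*c[...,1]/-c[...,2]],-1)
def ortho(s,x0,x1,y0,y1,z,k=1000):
    # rows: x decreasing downward; cols: y decreasing to the right
    xs=np.arange(x1,x0,-1/k); ys=np.arange(y1,y0,-1/k)
    X,Y=np.meshgrid(xs,ys,indexing="ij"); m=proj(s,np.stack([X,Y,0*X+z],-1)).astype(np.float32)
    return cv2.remap(s["image"],m[...,0],m[...,1],cv2.INTER_CUBIC)
E
python3 - <<'E'
from u import *
for n in("top","scene"):
    s=load(n+"0.npz"); w=cloud(s)
    m=(abs(w[...,2])<.02)&(w[...,0]>.35)&(w[...,0]<.5)&(w[...,1]>-.4)&(w[...,1]<.45)
    print(n,"desk z",np.median(w[m][:,2]))
    o=ortho(s,.30,.60,-.40,.40,.01 ); cv2.imwrite(f"pics/o_{n}.png",o[:,:,::-1])
    # high blobs
    h=((w[...,2]>.006)&(w[...,0]>.3)&(w[...,0]<.56)&(w[...,1]>-.4)&(w[...,1]<.42)).astype(np.uint8)
    k,l,st,_=cv2.connectedComponentsWithStats(h)
    for i in range(1,k):
        if st[i,4]>12:
            q=w[l==i]; print(st[i],np.round(q.min(0),3),np.round(q.max(0),3),np.round(np.median(q,0),3))
E
python3 -c "
import cv2,numpy as np
cv2.imwrite('pics/o.png',np.vstack([cv2.imread('pics/o_top.png'),cv2.imread('pics/o_scene.png')]))"
```

```text
top desk z 0.00047642431577954447
[ 88 145  16  11 118] [0.54  0.394 0.258] [0.56  0.416 0.305] [0.551 0.402 0.291]
[287 161  19  20 294] [ 0.489 -0.123  0.006] [ 0.548 -0.067  0.016] [ 0.518 -0.095  0.01 ]
[ 326  166   67   51 1485] [ 0.373 -0.347  0.006] [ 0.514 -0.181  0.137] [ 0.477 -0.276  0.03 ]
[148 168  27  56 514] [0.367 0.284 0.006] [0.539 0.367 0.06 ] [0.476 0.319 0.01 ]
[189 169  33  53 403] [0.37  0.137 0.006] [0.531 0.24  0.015] [0.45  0.184 0.009]
[201 178  11  10  69] [0.475 0.167 0.006] [0.501 0.201 0.06 ] [0.486 0.177 0.037]
[269 191  15  14 139] [ 0.416 -0.052  0.007] [ 0.457 -0.009  0.014] [ 0.438 -0.031  0.01 ]
[335 191  11  14  39] [ 0.412 -0.242  0.006] [ 0.451 -0.211  0.01 ] [ 0.433 -0.226  0.008]
[342 195  13  15  60] [ 0.395 -0.268  0.006] [ 0.439 -0.232  0.012] [ 0.414 -0.251  0.008]
[195 197  16  19 167] [0.389 0.174 0.006] [0.445 0.221 0.019] [0.414 0.195 0.014]
[245 197   8   9  60] [0.415 0.043 0.026] [0.44  0.064 0.057] [0.427 0.053 0.037]
scene desk z 0.0005693621667022808
[ 271  117   51   61 1488] [ 0.368 -0.348  0.006] [ 0.51  -0.178  0.135] [ 0.478 -0.257  0.042]
[ 92 161  18  28 326] [0.536 0.397 0.249] [0.56  0.42  0.305] [0.546 0.412 0.283]
[209 163   5  24  79] [0.553 0.059 0.058] [0.56  0.077 0.132] [0.557 0.067 0.083]
[245 173  18  11 165] [ 0.482 -0.125  0.006] [ 0.543 -0.063  0.015] [ 0.512 -0.091  0.01 ]
[259 191  14  10 102] [ 0.41  -0.051  0.006] [ 0.452 -0.008  0.013] [ 0.431 -0.029  0.01 ]
[249 197  10  18 133] [0.409 0.043 0.006] [0.435 0.068 0.054] [0.418 0.06  0.03 ]
[190 213  61  43 582] [0.364 0.138 0.006] [0.526 0.241 0.059] [0.463 0.188 0.01 ]
[220 234  18  14 186] [0.388 0.174 0.006] [0.432 0.218 0.017] [0.409 0.199 0.013]
[154 241  64  52 763] [0.361 0.288 0.006] [0.536 0.369 0.059] [0.47  0.325 0.01 ]
```

View pics/o.png

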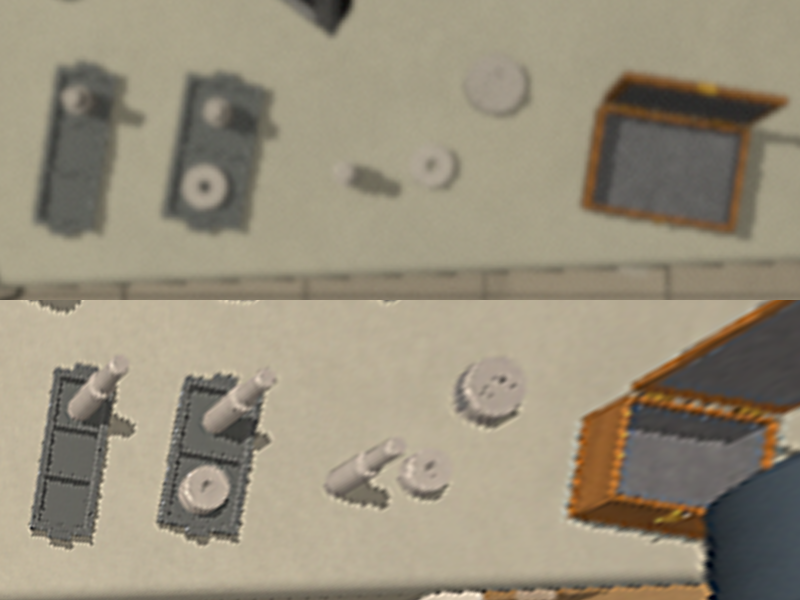

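```bash
cat >meas.py <<'E'
from u import *
import sys
def run(tag):
  for n in("top","scene"):
    s=load(f"{n}{tag}.npz"); w=cloud(s); print(n)
    def box(x0,x1,y0,y1,z0,z1): 
        with np.errstate(invalid="ignore"): m=(w[...,0]>x0)&(w[...,0]<x1)&(w[...,1]>y0)&(w[...,1]<y1)&(w[...,2]>z0)&(w[...,2]<z1)
        return w[m]
    for nm,b in dict(disc=(.47,.57,-.14,-.05,.0085,.02),ring=(.40,.47,-.06,0,.0085,.02),rhome=(.38,.45,.165,.23,.0125,.02),pl=(.40,.45,.03,.08,.047,.07),pa=(.46,.53,.15,.215,.047,.07),ph=(.46,.53,.28,.38,.047,.07),plb=(.40,.45,.03,.08,.012,.03),pab=(.46,.53,.15,.215,.015,.03),phb=(.46,.53,.28,.38,.015,.03)).items():
        q=box(*b)
        if len(q): c,r=cv2.minEnclosingCircle(q[:,:2].astype(np.float32)); print(nm,len(q),"mean",np.round(q.mean(0)*1e3),"circ",np.round(np.array(c)*1e3,1),round(r*1e3,1))
    for nm,(y0,y1) in dict(pt=(.26,.40),rt=(.12,.26)).items():
        o=ortho(s,.33,.57,y0,y1,.010); g=o.astype(int).sum(2)/3
        m=(g<125).astype(np.uint8); m=cv2.morphologyEx(m,cv2.MORPH_OPEN,np.ones((15,15)))
        cs=max(cv2.findContours(m,0,2)[0],key=cv2.contourArea); (cx,cy),wh,a=cv2.minAreaRect(cs)
        print(nm,"x",round(570-cy,1),"y",round(y1*1e3-cx,1),np.round(wh,1),round(a,1))
if __name__=="__main__": run(sys.argv[1])
E
python3 meas.py 0
python3 - <<'E'
from u import *
a=ortho(load("top0.npz"),.33,.57,-.37,-.17,.03,2000)
b=ortho(load("scene0.npz"),.33,.57,.12,.40,.01,1400)
a=cv2.resize(a,None,fx=1,fy=1); c=np.zeros((480,800,3),np.uint8); c[:a.shape[0],:400]=a[:480,:400]; c[:min(480,b.shape[0]),400:400+min(400,b.shape[1])]=b[:480,:400]
cv2.imwrite("pics/c1.png",c[:,:,::-1])
E
```

```text
top
disc 239 mean [518. -95.  11.] circ [518.1 -94.5] 30.0
ring 105 mean [437. -32.  11.] circ [436.  -30.7] 21.8
rhome 109 mean [414. 196.  15.] circ [400.6 197.6] 35.5
pl 29 mean [428.  53.  52.] circ [428.3  52.1] 8.7
pa 30 mean [488. 179.  56.] circ [488.2 178.9] 8.7
ph 33 mean [499. 316.  55.] circ [499.6 316. ] 9.3
plb 22 mean [428.  52.  28.] circ [427.6  53.3] 13.0
pab 7 mean [484. 170.  22.] circ [484.7 170.7] 8.4
phb 12 mean [494. 308.  22.] circ [496.2 310.8] 11.5
pt x 449.7 y 316.6 [ 80.9 175.4] 9.5
rt x 446.7 y 179.5 [ 95.9 162. ] 10.3
scene
disc 148 mean [512. -93.  11.] circ [512.7 -94.2] 31.3
ring 82 mean [431. -29.  10.] circ [431.  -29.4] 22.4
rhome 127 mean [409. 198.  14.] circ [411.  196.6] 23.0
pl 27 mean [421.  55.  51.] circ [421.2  54. ] 9.8
pa 40 mean [481. 183.  54.] circ [481.9 181.2] 8.8
ph 52 mean [493. 319.  54.] circ [492.9 318.5] 8.7
plb 56 mean [418.  61.  22.] circ [421.7  55.1] 13.6
pab 43 mean [477. 187.  22.] circ [481.2 183.9] 12.6
phb 55 mean [488. 322.  22.] circ [494.  317.6] 13.0
pt x 440.2 y 320.6 [ 77.9 176.2] 8.8
rt x 442.5 y 190.0 [ 81.8 166.8] 10.3
```

View pics/c1.png

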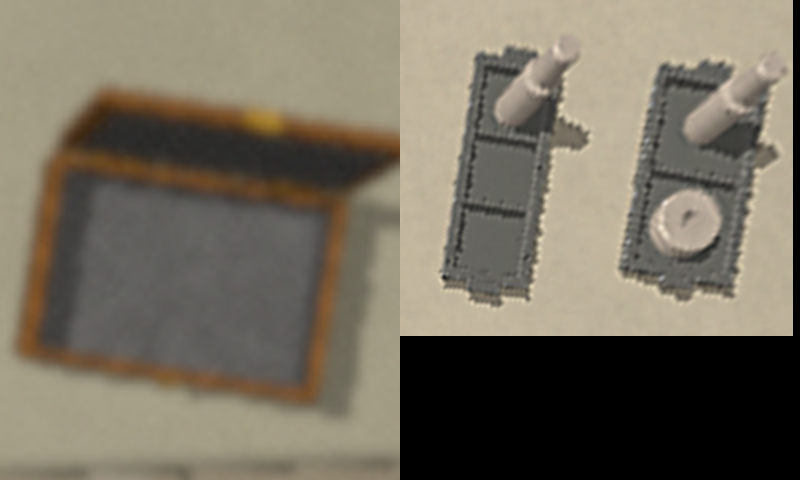

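Call:
drive_tool:
  plan:
    - [0,0,0,0,0,7.75,1]
    - [0,0,0,0,0,7.75,1]
    - [0,0,0,0,0,7.75,1]
    - [0.0213,-0.0432,0,0,0,0,1]
    - [0.0213,-0.0432,0,0,0,0,1]
    - [0.0213,-0.0432,0,0,0,0,1]
    - [0.0213,-0.0432,0,0,0,0,1]
    - [0.0213,-0.0432,0,0,0,0,1]
    - [0.0213,-0.0432,0,0,0,0,1]
    - [0.0213,-0.0432,0,0,0,0,1]

```text
t: 1.1
tcp_pos: [0.3491, -0.3285, 0.2451]
tool_rot: [0.997, -0.079, -0.0, -0.0]
force: [1.0, -0.2, 0.2]
finger_gap: 0.997
gripper_force: 0.0
```

Call:
drive_tool:
  plan:
    - [0.0213,-0.0432,0,0,0,0,1]
    - [0.0213,-0.0432,0,0,0,0,1]
    - [0.0213,-0.0432,0,0,0,0,1]
    - [0.0213,-0.0432,0.02,0,0,0,1]
    - [0.0213,-0.0432,0.02,0,0,0,1]
    - [0.0213,-0.0432,0.02,0,0,0,1]
    - [0,0,0.04,0,0,0,1]
    - [0,0,0.04,0,0,0,1]
    - [0,0,0.02,0,0,0,1]
    - [0,0,0,0,0,0,1]

```text
t: 2.1
tcp_pos: [0.5096, -0.098, 0.0848]
tool_rot: [0.997, -0.078, -0.004, -0.001]
force: [-0.6, -0.4, -0.4]
finger_gap: 1.001
gripper_force: 0.0
```

```bash
cat >snap.py <<'E'
from station import manip
from u import *
import sys
def snap(tag):
    for n in("scene","top"): np.savez(f"{n}{tag}.npz",**manip.snapshot(n))
def go(x,y,z):
    st=manip.sense(); from scipy.spatial.transform import Rotation as R
    r=R.from_quat(st["tool_rot"]); print("tcp",st["tcp_pos"].round(4),"xaxis",r.as_matrix()[:,0].round(3),"delta mm",(1e3*r.inv().apply(np.array([x,y,z])-st["tcp_pos"])).round(1))
E
python3 - <<'E'
from snap import *
snap(1); go(.515,-.094,.016)
P=manip.sense()["tcp_pos"]
s=load("scene1.npz"); t=load("top1.npz"); ims=[]
for q in(s,t):
    u,v=proj(q,P+[0,0,-.014]); print(u,v)
    u0,v0=int(u)-50,int(v)-55
    c=cv2.resize(q["image"][v0:v0+110,u0:u0+100],None,fx=4,fy=4,interpolation=2); cv2.drawMarker(c,(int(4*(u-u0)),int(4*(v-v0))),(255,0,0),0,12); ims.append(c)
cv2.imwrite("pics/g1.png",np.hstack(ims)[:,:,::-1])
E
```

```text
tcp [ 0.5118 -0.0992  0.0877] xaxis [ 0.988 -0.156 -0.001] delta mm [ 2.4 -5.7 71.7]
254.40237787013615 160.02352492470447
299.33789573462536 170.17231360880044
```

View pics/g1.png

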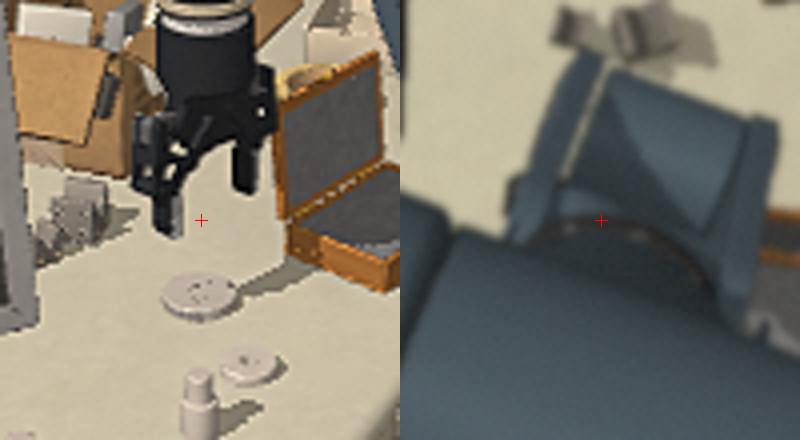

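```bash
python3 - <<'E'
from u import *
w=cloud(load("scene1.npz")); P=np.array([.5118,-.0992,.0877]); X=np.array([.988,-.156,0]);Y=np.array([-.156,-.988,0])
d=w-P; a=d@X;b=d@Y;z=w[...,2]
with np.errstate(invalid="ignore"):
  for lo,hi in((.08,.09),(.09,.1),(.1,.11),(.11,.125)):
    for sg in(1,-1):
      m=(z>lo)&(z<hi)&(b*sg>.02)&(b*sg<.08)&(abs(a)<.05)
      if m.sum(): print(lo,sg,m.sum(),"x",np.percentile(a[m]*1e3,[0,10,50,90,100]).round(1),"y",np.percentile(b[m]*1e3,[0,10,50,90,100]).round(1))
E
```

```text
0.08 1 9 x [-14.4 -13.9  -6.2   2.    3.1] y [41.8 42.  44.9 47.2 50.7]
0.08 -1 7 x [-16.6 -14.9 -11.2  -2.    0.1] y [-49.6 -49.6 -49.1 -45.5 -41.8]
0.09 1 19 x [-17.5 -16.7  -7.9   2.1   3. ] y [40.  41.2 42.3 46.6 51.1]
0.09 -1 19 x [-16.6 -14.5 -11.2  -1.    3. ] y [-57.5 -56.  -52.5 -44.2 -40.3]
0.1 1 22 x [-16.1 -15.9  -7.2   4.7   6.4] y [41.  41.7 43.9 47.9 50.3]
0.1 -1 23 x [-16.1 -15.6 -10.7  -0.8   2.3] y [-57.9 -56.7 -53.8 -44.  -40. ]
0.11 1 30 x [-17.6 -15.4  -8.2   3.4   5.4] y [39.4 41.1 44.1 48.5 53.4]
0.11 -1 29 x [-17.2 -15.7 -10.9  -1.    2.7] y [-58.6 -57.7 -52.1 -46.4 -41.6]
```

Call:
drive_tool:
  plan:
    - [0.005,-0.006,0.03,0,0,0,1]
    - [0,0,0.03,0,0,0,1]
    - [0,0,0.0157,0,0,0,1]
    - [0,0,0,0,0,0,0.5]
    - [0,0,0,0,0,0,0.2]
    - [0,0,0,0,0,0,0]
    - [0,0,0,0,0,0,-0.2]
    - [0,0,0,0,0,0,-0.2]
    - [0,0,0,0,0,0,-0.2]
    - [0,0,0,0,0,0,-0.2]
  newtons: 50

```text
t: 3.2
tcp_pos: [0.5186, -0.0947, 0.0141]
tool_rot: [0.997, -0.078, 0.002, 0.001]
force: [-2.5, -0.2, 7.9]
finger_gap: 0.668
gripper_force: 53.5
```

Call:
drive_tool:
  plan:
    - [0,0,-0.04,0,0,0,-0.2]
    - [0,0,-0.045,0,0,0,-0.2]
    - [-0.047,0.0074,0,0,0,0,-0.2]
    - [-0.047,0.0074,0,0,0,0,-0.2]
    - [0.006,0.04,0,0,0,0,-0.2]
    - [0.0065,0.042,0,0,0,0,-0.2]
    - [0.0065,0.042,0,0,0,0,-0.2]
    - [0.0065,0.04,0,0,0,0,-0.2]
    - [0,0,0.03,0,0,0,-0.2]
    - [0,0,0,0,0,0,-0.2]

```text
t: 4.2
tcp_pos: [0.4208, -0.2604, 0.0656]
tool_rot: [0.997, -0.08, -0.001, -0.001]
force: [-0.9, 1.5, -2.2]
finger_gap: 0.66
gripper_force: 55.0
```

```bash
python3 - <<'E'
from snap import *
snap(2); go(.424,-.261,.022); print(manip.sense()["finger_gap"],manip.sense()["gripper_force"])
q=load("scene2.npz"); cv2.imwrite("pics/g2.png",cv2.resize(q["image"][90:240,220:420],None,fx=3.5,fy=3.5)[:,:,::-1])
E
```

```text
tcp [ 0.4212 -0.259   0.0672] xaxis [ 0.988 -0.157 -0.002] delta mm [ 3.2  1.6 45.2]
0.6624928706033603 54.98061513528228
```

View pics/g2.png

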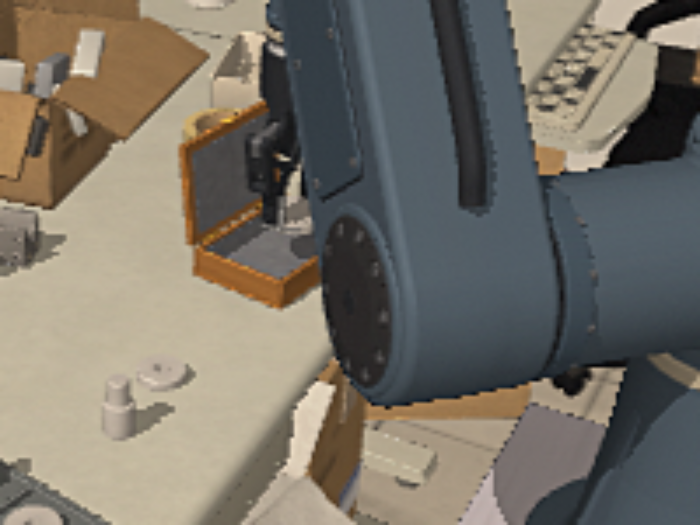

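Call:
drive_tool:
  plan:
    - [0.003,0,0.02,0,0,0,-0.2]
    - [0,0,0.015,0,0,0,-0.2]
    - [0,0,0.007,0,0,0,-0.2]
    - [0,0,0.003,0,0,0,-0.2]
    - [0,0,0,0,0,0,-0.2]

```text
t: 4.8
tcp_pos: [0.4252, -0.26, 0.0226]
tool_rot: [0.997, -0.078, 0.0, 0.0]
force: [0.5, -0.4, -2.9]
finger_gap: 0.664
gripper_force: 55.0
```

Call:
drive_tool:
  plan:
    - [0,0,0.002,0,0,0,-0.2]
    - [0,0,0,0,0,0,0.3]
    - [0,0,0,0,0,0,0.8]
    - [0,0,0,0,0,0,0.8]
    - [0,0,-0.03,0,0,0,0.8]
    - [0,0,-0.05,0,0,0,0.8]
    - [0,0,-0.05,0,0,0,0]
    - [0,0,-0.05,0,0,0,-1]
    - [0,0,-0.04,0,0,0,-1]
    - [0,0,0,0,0,0,-1]

```text
t: 5.8
tcp_pos: [0.4277, -0.2629, 0.2462]
tool_rot: [0.997, -0.078, 0.005, 0.004]
force: [-0.1, -0.7, -0.7]
finger_gap: 0.219
gripper_force: 0.0
```

```bash
python3 - <<'E'
from snap import *
snap(3); go(.555,-.275,.12)
w=cloud(load("top0.npz")); x,y,z=w[...,0],w[...,1],w[...,2]
with np.errstate(invalid="ignore"):
  for yy in np.arange(-.40,-.16,.02):
    r=[]
    for xx in np.arange(.46,.72,.02):
      m=(abs(x-xx)<.01)&(abs(y-yy)<.01); r.append(int(1e3*np.nanmax(z[m])) if m.sum() else -1)
    print(round(yy,2),r)
w=cloud(load("scene0.npz")); x,y,z=w[...,0],w[...,1],w[...,2]
m=(z>.06)&(z<.15)&(x<.52)&(x>.4)&(y<-.17)&(y>-.36)
q=w[m]; A=np.c_[q[:,1:],np.ones(len(q))]; c=np.linalg.lstsq(A,q[:,0],rcond=None)[0]; print("lid plane x=",c,len(q), q.max(0),"tilt",np.degrees(np.arctan(c[1])))
E
```

```text
tcp [ 0.4251 -0.2605  0.2413] xaxis [ 0.988 -0.156  0.002] delta mm [130.3  -6.2 121.6]
-0.4 [3, 3, 4, 2, 4, 4, 4, 5, 106, 114, 123, 128, 131]
-0.38 [3, 4, 3, 3, 2, 5, 2, 3, 111, 116, 121, 128, 138]
-0.36 [4, 3, -1, 2, 2, 3, 2, 4, 111, 116, 123, 127, 142]
-0.34 [33, 134, 135, 4, 4, 4, 4, 3, 112, 117, 126, 137, 140]
-0.32 [29, 131, 135, 3, 3, 2, 4, 106, 112, 119, 126, 136, 137]
-0.3 [9, 122, 134, 3, 3, 4, 3, 103, 116, 120, 124, 134, 137]
-0.28 [8, 97, 135, 3, 5, 3, 4, 105, 114, 121, 129, 132, 131]
-0.26 [10, 73, 137, 4, 5, 4, 3, 104, 113, 121, 129, 132, 130]
-0.24 [9, 50, 136, 131, 3, 3, 2, 101, 112, 121, 130, 132, 132]
-0.22 [10, 35, 136, 135, 4, 2, 4, 6, 3, 3, 2, 129, 133]
-0.2 [32, 33, 131, 132, 4, 3, 2, 3, 3, 3, 4, 118, 121]
-0.18 [12, 4, 5, 5, 3, 4, 4, 3, 5, 3, 4, 96, 102]
lid plane x= [0.17044635 0.14529359 0.51988423] 608 [ 0.51046306 -0.19518229  0.13475417] tilt 8.26686187424722
```

Call:
drive_tool:
  plan:
    - [0.042,0,0,0,0,0,-1]
    - [0.042,0,0,0,0,0,-1]
    - [0.041,0,0,0,0,0,-1]
    - [0,0,0,0,0,0,-1]
    - [0,0,0.042,0,0,0,-1]
    - [0,0,0.042,0,0,0,-1]
    - [0,0,0.042,0,0,0,-1]
    - [0,0,0,0,0,0,-1]
    - [-0.02,0,0,0,0,0,-1]
    - [-0.02,0,0,0,0,0,-1]

```text
t: 6.9
tcp_pos: [0.5086, -0.2737, 0.1143]
tool_rot: [0.997, -0.078, -0.0, -0.0]
force: [0.1, 0.2, 1.2]
finger_gap: -0.001
gripper_force: 0.6
```

Call:
drive_tool:
  plan:
    - [-0.02,0,0,0,0,0,-1]
    - [-0.02,0,0,0,0,0,-1]
    - [-0.02,0,0,0,0,0,-1]
    - [-0.02,0,0,0,0,0,-1]
    - [0,0,0,0,0,0,-1]

```text
t: 7.4
tcp_pos: [0.4275, -0.2601, 0.1151]
tool_rot: [0.997, -0.079, -0.001, -0.001]
force: [-0.8, 0.3, 0.6]
finger_gap: -0.001
gripper_force: 0.0
```

Call:
drive_tool:
  plan:
    - [-0.006,0,0.012,0,0,0,-1]
    - [-0.006,0,0.014,0,0,0,-1]
    - [-0.006,0,0.014,0,0,0,-1]
    - [-0.004,0,0.014,0,0,0,-1]
    - [0,0,0.006,0,0,0,-1]
    - [0,0,0.003,0,0,0,-1]
    - [0,0,0,0,0,0,-1]

```text
t: 8.1
tcp_pos: [0.4086, -0.258, 0.0525]
tool_rot: [0.997, -0.078, 0.0, 0.0]
force: [-2.4, -0.1, 8.5]
finger_gap: 0.0
gripper_force: 4.0
```

Call:
drive_tool:
  plan:
    - [0,0,-0.04,0,0,0,-1]
    - [0,0,-0.04,0,0,0,0]
    - [-0.0044,-0.0444,-0.02,0,0,0,0.5]
    - [-0.0044,-0.0444,0,0,0,0,0.5]
    - [-0.0044,-0.0444,0,0,0,0,0.5]
    - [-0.0044,-0.0444,0,0,0,0,0.5]
    - [-0.0044,-0.0444,0,0,0,0,0.5]
    - [-0.0044,-0.0444,0,0,0,0,0.5]
    - [-0.0044,-0.0444,0,0,0,0,0.5]
    - [0,0,0,0,0,0,0.5]

```text
t: 9.1
tcp_pos: [0.4265, 0.0588, 0.1519]
tool_rot: [0.997, -0.075, 0.001, -0.0]
force: [0.2, -0.1, 0.6]
finger_gap: 0.749
gripper_force: 0.0
```

```bash
python3 - <<'E'
from snap import *
snap(4); go(.427,.054,.03); print(manip.sense()["finger_gap"])
q=load("scene4.npz"); cv2.imwrite("pics/g4.png",cv2.resize(q["image"][90:240,200:400],None,fx=3.5,fy=3.5)[:,:,::-1])
w=cloud(load("top4.npz")); x,y,z=w[...,0],w[...,1],w[...,2]
for xx in(.39,.41,.43,.46,.49):
  m=(abs(x-xx)<.008)&(abs(y+.262)<.04); print(xx,m.sum(),np.round(1e3*np.median(z[m]),1))
E
```

```text
tcp [0.4272 0.0551 0.1518] xaxis [ 0.988 -0.153  0.002] delta mm [ -0.3   1.1 121.8]
0.7469465488470292
0.39 150 38.0
0.41 140 38.0
0.43 148 37.6
0.46 145 37.7
0.49 104 1.9
```

View pics/g4.png

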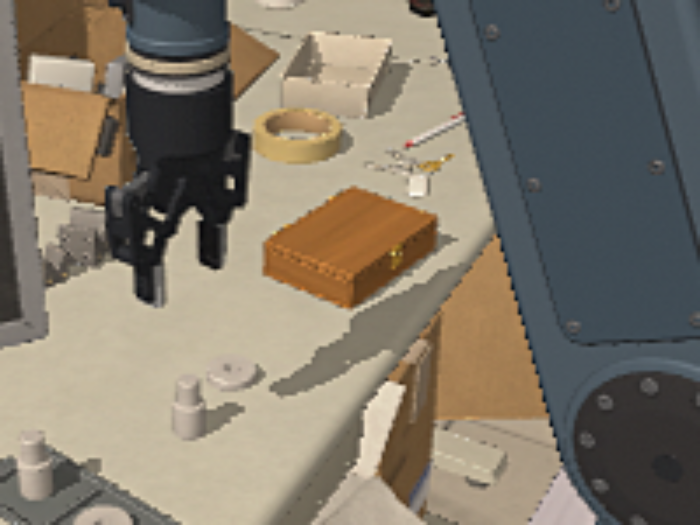

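Call:
drive_tool:
  plan:
    - [0,0.001,0.045,0,0,0,0.5]
    - [0,0,0.045,0,0,0,0.5]
    - [0,0,0.038,0,0,0,0.5]
    - [0,0,0,0,0,0,0]
    - [0,0,0,0,0,0,-0.8]
    - [0,0,0,0,0,0,-0.8]
    - [0,0,0,0,0,0,-0.8]
    - [0,0,0,0,0,0,-0.8]
    - [0,0,0,0,0,0,-0.8]
    - [0,0,0,0,0,0,-0.8]
  newtons: 50

```text
t: 10.2
tcp_pos: [0.4273, 0.0529, 0.0246]
tool_rot: [0.997, -0.078, 0.002, 0.0]
force: [0.1, -0.8, 10.9]
finger_gap: 0.272
gripper_force: 50.1
```

Call:
drive_tool:
  plan:
    - [0,0,-0.04,0,0,0,-0.8]
    - [0,0,-0.045,0,0,0,-0.8]
    - [-0.0116,-0.0454,-0.03,0,0,0,-0.8]
    - [-0.0116,-0.0454,0,0,0,0,-0.8]
    - [-0.0116,-0.0454,0,0,0,0,-0.8]
    - [-0.0116,-0.0454,0,0,0,0,-0.8]
    - [-0.0116,-0.0454,0,0,0,0,-0.8]
    - [-0.0116,-0.0454,0,0,0,0,-0.8]
    - [0,0,0.045,0,0,0,-0.8]
    - [0,0,0,0,0,0,-0.8]

```text
t: 11.2
tcp_pos: [0.3963, 0.3279, 0.0858]
tool_rot: [0.997, -0.077, -0.005, 0.003]
force: [-2.1, -1.5, -0.8]
finger_gap: 0.272
gripper_force: 49.8
```

```bash
python3 - <<'E'
from snap import *
snap(5); go(.401,.333,.03); print(manip.sense()["finger_gap"])
q=load("scene5.npz"); cv2.imwrite("pics/g5.png",cv2.resize(q["image"][160:310,120:320],None,fx=3.5,fy=3.5)[:,:,::-1])
E
```

```text
tcp [0.399  0.3276 0.0897] xaxis [ 0.988 -0.156 -0.003] delta mm [ 1.3 -5.8 59.7]
0.27561486991081724
```

View pics/g5.png

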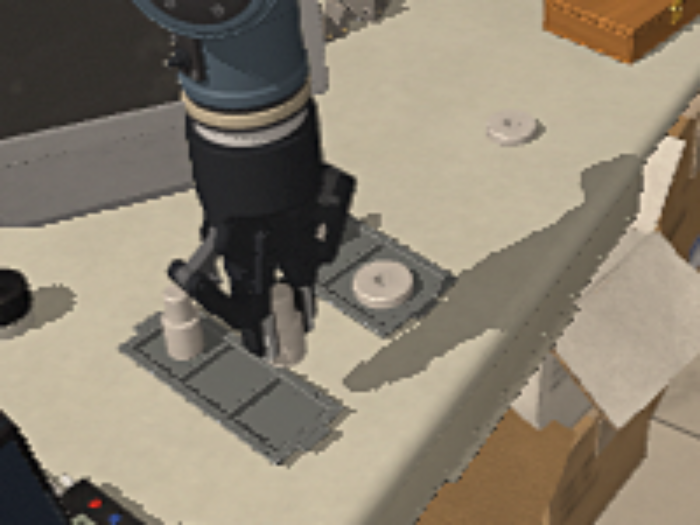

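Call:
drive_tool:
  plan:
    - [0.0013,-0.0058,0.025,0,0,0,-0.8]
    - [0,0,0.025,0,0,0,-0.8]
    - [0,0,0.009,0,0,0,-0.8]
    - [0,0,0.001,0,0,0,-0.8]
    - [0,0,0,0,0,0,-0.8]

```text
t: 11.8
tcp_pos: [0.4036, 0.3336, 0.0315]
tool_rot: [0.997, -0.079, 0.001, -0.001]
force: [-0.9, 0.2, -1.2]
finger_gap: 0.277
gripper_force: 49.8
```

Call:
drive_tool:
  plan:
    - [0,0,0.002,0,0,0,-0.8]
    - [0,0,0,0,0,0,-0.4]
    - [0,0,0,0,0,0,0]
    - [0,0,0,0,0,0,0.3]
    - [0,0,-0.05,0,0,0,0.3]
    - [0,0,-0.05,0,0,0,0.3]
    - [0.0267,0.0344,-0.01,0,0,0,0.3]
    - [0.0267,0.0344,0,0,0,0,0.3]
    - [0.0267,0.0344,0,0,0,0,0.3]
    - [0.0267,0.0344,0,0,0,0,0.3]

```text
t: 12.8
tcp_pos: [0.4873, 0.18, 0.1386]
tool_rot: [0.997, -0.078, 0.001, -0.0]
force: [0.6, 1.0, 0.0]
finger_gap: 0.649
gripper_force: 0.0
```

Call:
drive_tool:
  plan:
    - [0,0,0,0,0,0,0.3]
    - [0,0,0,0,0,0,0.3]

```text
t: 13.0
tcp_pos: [0.4869, 0.1803, 0.1381]
tool_rot: [0.997, -0.08, -0.0, -0.0]
force: [-0.8, -0.1, -0.4]
finger_gap: 0.653
gripper_force: 0.0
```

```bash
python3 - <<'E'
from snap import *
snap(6); go(.4875,.181,.0285); print(manip.sense()["finger_gap"])
q=load("scene6.npz"); cv2.imwrite("pics/g6.png",cv2.resize(q["image"][160:310,120:320],None,fx=3.5,fy=3.5)[:,:,::-1])
for n in("scene","top"):
  w=cloud(load(n+"6.npz"))
  for nm,b in dict(pa=(.46,.53,.15,.215),pl=(.37,.43,.3,.36),ph=(.46,.53,.29,.35)).items():
    m=(w[...,0]>b[0])&(w[...,0]<b[1])&(w[...,1]>b[2])&(w[...,1]<b[3])&(w[...,2]>.047)&(w[...,2]<.065); q=w[m]; print(n,nm,len(q),q.mean(0).round(3) if len(q) else "")
E
```

```text
tcp [0.4857 0.1817 0.138 ] xaxis [ 0.988 -0.156 -0.001] delta mm [  2.    0.5 109.5]
0.6533443730740853
scene pa 40 [0.481 0.183 0.054]
scene pl 61 [0.398 0.336 0.055]
scene ph 53 [0.493 0.318 0.054]
top pa 0 
top pl 0 
top ph 0
```

View pics/g6.png

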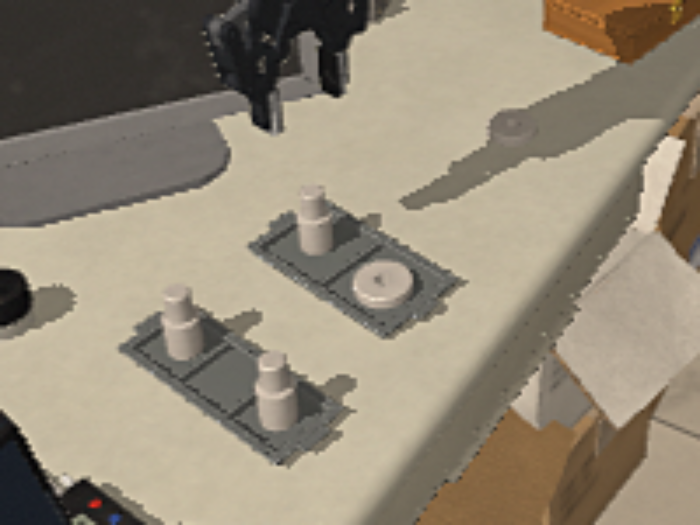

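Call:
drive_tool:
  plan:
    - [0.0015,0.0005,0.045,0,0,0,0.3]
    - [0,0,0.045,0,0,0,0.3]
    - [0,0,0.0195,0,0,0,0.3]
    - [0,0,0,0,0,0,-0.2]
    - [0,0,0,0,0,0,-0.8]
    - [0,0,0,0,0,0,-0.8]
    - [0,0,0,0,0,0,-0.8]
    - [0,0,0,0,0,0,-0.8]
    - [0,0,-0.04,0,0,0,-0.8]
    - [0,0,-0.045,0,0,0,-0.8]

```text
t: 14.1
tcp_pos: [0.4867, 0.1801, 0.1131]
tool_rot: [0.997, -0.079, -0.002, 0.001]
force: [1.7, -0.3, -1.8]
finger_gap: 0.281
gripper_force: 49.6
```

Call:
drive_tool:
  plan:
    - [-0.0195,-0.0462,-0.005,0,0,0,-0.8]
    - [-0.0195,-0.0462,0,0,0,0,-0.8]
    - [-0.0195,-0.0462,0,0,0,0,-0.8]
    - [0,0,0.02,0,0,0,-0.8]
    - [0,0,0,0,0,0,-0.8]
    - [0,0,0,0,0,0,-0.8]

```text
t: 14.7
tcp_pos: [0.4517, 0.3253, 0.0986]
tool_rot: [0.997, -0.078, -0.001, 0.0]
force: [-0.3, 0.3, -1.3]
finger_gap: 0.28
gripper_force: 49.7
```

```bash
python3 - <<'E'
from snap import *
snap(7); go(.4505,.326,.030); print(manip.sense()["finger_gap"])
E
```

```text
tcp [0.4528 0.325  0.0991] xaxis [ 0.987 -0.158  0.001] delta mm [-2.5 -0.7 69.1]
0.2842092277560359
```

Call:
drive_tool:
  plan:
    - [-0.002,-0.0005,0.03,0,0,0,-0.8]
    - [0,0,0.03,0,0,0,-0.8]
    - [0,0,0.0085,0,0,0,-0.8]
    - [0,0,0.001,0,0,0,-0.8]
    - [0,0,0,0,0,0,-0.8]

```text
t: 15.3
tcp_pos: [0.4512, 0.3262, 0.0297]
tool_rot: [0.997, -0.079, 0.001, -0.0]
force: [0.2, -0.0, -0.1]
finger_gap: 0.278
gripper_force: 49.7
```

Call:
drive_tool:
  plan:
    - [0,0,0.001,0,0,0,-0.8]
    - [0,0,0,0,0,0,-0.4]
    - [0,0,0,0,0,0,0]
    - [0,0,0,0,0,0,0.2]
    - [0,0,-0.05,0,0,0,0.2]
    - [0,0,-0.05,0,0,0,0.2]
    - [0.0052,0.0443,-0.01,0,0,0,0.8]
    - [0.0052,0.0443,0,0,0,0,0.8]
    - [0.0052,0.0443,0,0,0,0,0.8]
    - [0.0052,0.0443,0,0,0,0,0.8]

```text
t: 16.3
tcp_pos: [0.4429, 0.1472, 0.1386]
tool_rot: [0.997, -0.078, 0.001, -0.0]
force: [0.3, -0.1, -0.8]
finger_gap: 0.899
gripper_force: 0.0
```

Call:
drive_tool:
  plan:
    - [0.0052,0.0443,0,0,0,0,0.8]
    - [0.0052,0.0443,0,0,0,0,0.8]
    - [0.0052,0.0443,0,0,0,0,0.8]
    - [0.0052,0.0443,0,0,0,0,0.8]
    - [0,0,0.04,0,0,0,0.8]
    - [0,0,0,0,0,0,0.8]
    - [0,0,0,0,0,0,0.8]

```text
t: 17.0
tcp_pos: [0.4349, -0.0294, 0.0977]
tool_rot: [0.997, -0.078, -0.002, -0.0]
force: [-0.3, 0.2, -0.3]
finger_gap: 0.901
gripper_force: 0.0
```

```bash
python3 - <<'E'
from snap import *
snap(8); go(.4365,-.0305,.017); print(manip.sense()["finger_gap"])
q=load("scene8.npz"); cv2.imwrite("pics/g8.png",cv2.resize(q["image"][140:300,120:330],None,fx=3.5,fy=3.5)[:,:,::-1])
E
```

```text
tcp [ 0.4362 -0.0291  0.0992] xaxis [ 0.988 -0.155  0.001] delta mm [ 0.4  1.4 82.2]
0.903955759583139
```

View pics/g8.png

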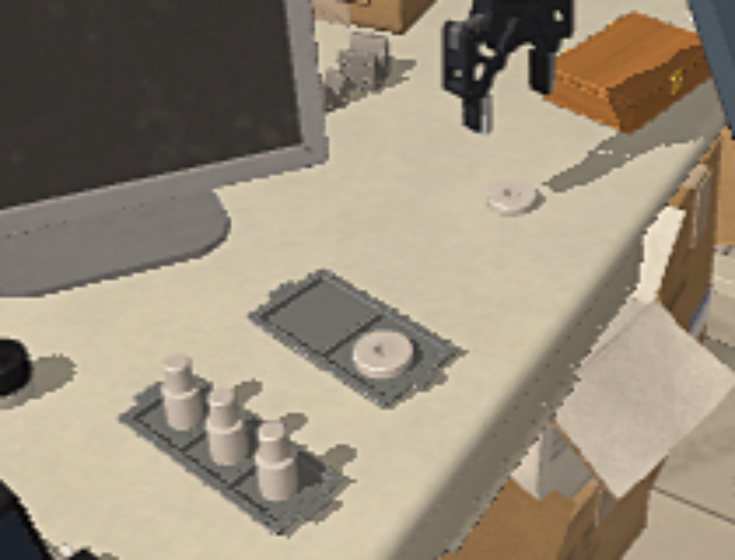

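Call:
drive_tool:
  plan:
    - [0,0.001,0.04,0,0,0,0.8]
    - [0,0,0.03,0,0,0,0.5]
    - [0,0,0.011,0,0,0,0.5]
    - [0,0,0,0,0,0,0]
    - [0,0,0,0,0,0,-0.5]
    - [0,0,0,0,0,0,-0.5]
    - [0,0,0,0,0,0,-0.5]
    - [0,0,0,0,0,0,-0.5]
    - [0,0,0,0,0,0,-0.5]
    - [0,0,0,0,0,0,-0.5]

```text
t: 18.1
tcp_pos: [0.4366, -0.0309, 0.0184]
tool_rot: [0.997, -0.078, 0.001, 0.0]
force: [0.6, 3.2, 7.5]
finger_gap: 0.465
gripper_force: 51.3
```

Call:
drive_tool:
  plan:
    - [0,0,-0.04,0,0,0,-0.5]
    - [0,0,-0.04,0,0,0,-0.5]
    - [0.0021,-0.0434,-0.02,0,0,0,-0.5]
    - [0.0021,-0.0434,0,0,0,0,-0.5]
    - [0.0021,-0.0434,0,0,0,0,-0.5]
    - [0.0021,-0.0434,0,0,0,0,-0.5]
    - [0.0021,-0.0434,0,0,0,0,-0.5]
    - [0,0,0.03,0,0,0,-0.5]
    - [0,0,0,0,0,0,-0.5]
    - [0,0,0,0,0,0,-0.5]

```text
t: 19.1
tcp_pos: [0.4789, 0.1814, 0.087]
tool_rot: [0.997, -0.078, -0.001, 0.0]
force: [0.0, -0.1, 0.3]
finger_gap: 0.462
gripper_force: 50.6
```

```bash
python3 - <<'E'
from snap import *
snap(9); 
# far-cell centre from crop corners in scene8 (floor level 4 mm / rim 10 mm)
s=load("scene8.npz"); w=cloud(s); 
for c in [(320,313),(324,275),(265,316),(380,320),(325,352)]:
    u,v=120+c[0]/3.5,140+c[1]/3.5; print(c,(w[int(round(v)),int(round(u))]*1e3+[5.5,-2,0]).round(0))
go(.4805,.1835,.03); print(manip.sense()["finger_gap"])
q=load("scene9.npz"); cv2.imwrite("pics/g9.png",cv2.resize(q["image"][140:300,120:330],None,fx=3.5,fy=3.5)[:,:,::-1])
E
```

```text
(320, 313) [490. 173.   2.]
(324, 275) [504. 144.  11.]
(265, 316) [520. 200.   5.]
(380, 320) [442. 156.   3.]
(325, 352) [453. 214.   7.]
tcp [0.4802 0.181  0.0878] xaxis [ 0.987 -0.158  0.   ] delta mm [-0.1 -2.5 57.8]
0.45869509941038905
```

View pics/g9.png

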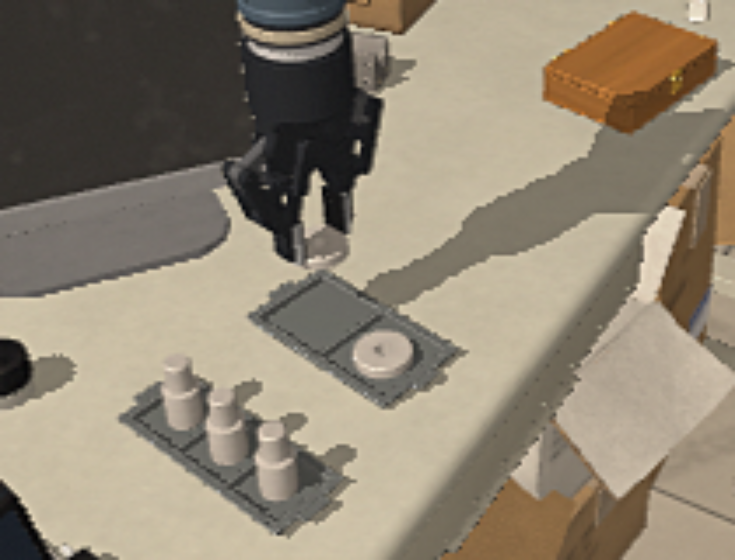

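Call:
drive_tool:
  plan:
    - [0,0,0.03,0,0,0,-0.5]
    - [0,0,0.023,0,0,0,-0.5]
    - [0,0,0.0085,0,0,0,-0.5]
    - [0,0,0,0,0,0,-0.5]
    - [0,0,0,0,0,0,-0.5]

```text
t: 19.7
tcp_pos: [0.4808, 0.1814, 0.0264]
tool_rot: [0.997, -0.079, 0.001, -0.0]
force: [0.3, 0.4, -1.3]
finger_gap: 0.458
gripper_force: 50.6
```

Release, rise, and retreat to look.

Call:
drive_tool:
  plan:
    - [0,0,0,0,0,0,-0.1]
    - [0,0,0,0,0,0,0.3]
    - [0,0,0,0,0,0,0.5]
    - [0,0,-0.04,0,0,0,0.5]
    - [0,0,-0.05,0,0,0,0.5]
    - [0,0,-0.05,0,0,0,0.5]
    - [0,0.04,-0.04,0,0,0,0.5]
    - [0,0.045,0,0,0,0,0.5]
    - [0,0.045,0,0,0,0,0.5]
    - [0,0.045,0,0,0,0,0.5]

```text
t: 20.7
tcp_pos: [0.4531, 0.0123, 0.2019]
tool_rot: [0.997, -0.078, 0.001, 0.0]
force: [-0.1, -0.7, 0.1]
finger_gap: 0.746
gripper_force: 0.0
```

Call:
drive_tool:
  plan:
    - [0,0,0,0,0,0,0.5]
    - [0,0,0,0,0,0,0.5]
    - [0,0,0,0,0,0,0.5]

```text
t: 21.0
tcp_pos: [0.4534, 0.0143, 0.201]
tool_rot: [0.997, -0.078, 0.0, -0.0]
force: [-0.4, 0.2, -0.3]
finger_gap: 0.75
gripper_force: 0.0
```

```bash
python3 - <<'E'
from snap import *
snap(10)
q=load("scene10.npz"); cv2.imwrite("pics/g10.png",cv2.resize(q["image"][130:300,120:330],None,fx=3.5,fy=3.5)[:,:,::-1])
w=cloud(q); print("z",np.percentile(w[...,2][(abs(w[...,0]-.475)<.015)&(abs(w[...,1]-.183)<.015)]*1e3,[10,50,90]).round(1))
print("case",np.percentile(w[...,2][(abs(w[...,0]-.39)<.02)&(abs(w[...,1]+.25)<.03)]*1e3,[10,50,90]).round(1))
E
```

```text
z [-574.8 -451.9   14.7]
case [-740.9 -339.5   38.5]
```

View pics/g10.png

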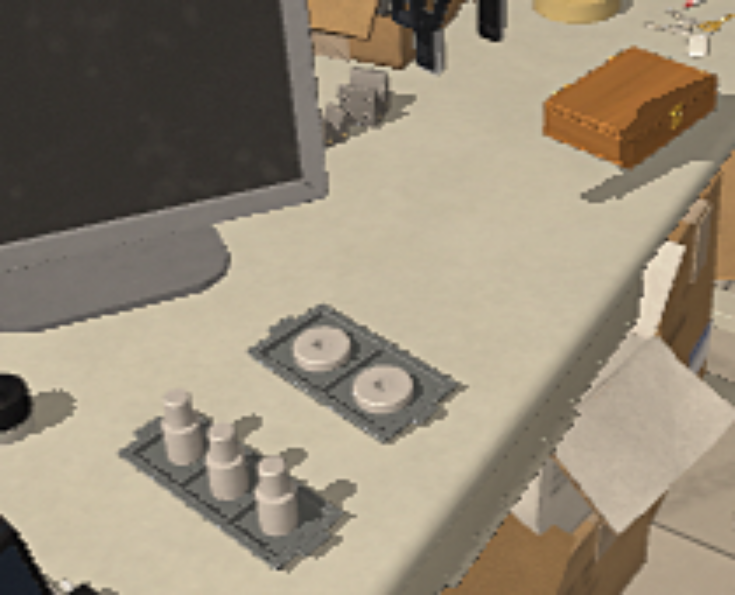

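The picture shows both rings flat in their cells at about (322,347) and (383,388), the three pins upright at (183,430), (228,465) and (276,500), and the case shut at (630,105).

```bash
python3 -c "
from station import manip
print(manip.sign_off())"
```

```text
the job is handed in; nothing more can be done
None
```

I handed the job in after about 21 s on the robot's clock: all three pins stand upright in the pin tray, both rings lie flat in the ring tray, and the disc is in the wooden case with its lid shut; the last pictures agree (except the disc, hidden by the lid), but the hand-in returned no verdict.

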